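# Hold the steriliser lid open for the barber

## Task

The UV steriliser on the barber's counter has finished: switch it off by pressing down the raised front end of its rocker switch, then lift the lid by its handle to about 60 degrees from closed and keep holding it still there so that the barber can take the instruments out. The lid falls shut by itself, so do not let it drop, and finish while still holding the handle. Do not open it much farther, as the spray bottle's nozzle hangs over the lid from behind, and leave the spray bottle, tonic bottle, neck brush and jar standing as they are.

Things in the scene. Friction and masses are not known exactly. Their poses are not given: they have to be found in the camera images.
- steriliser: Brushed-steel box fixed to the counter, 200 mm deep (its x), 300 mm wide (its y). Origin: centre of its underside. Front faces its -x, roughly to the robot; +y is left seen from the robot. Lid over y -73 to +148 mm; control housing at the right end, y -150 to -75 mm, its top level with the shut lid, 122 mm up, with the rocker near its front and a fixed 17 mm tall timer dial 100 mm behind that.
- rocker (a joint): Black concave rocker switch, 40 mm long front to back, 26 mm wide, on the control housing; pivot 55 mm in front of the box's centre, 112 mm to its right. 0 = on (rear half level, front edge 7 mm higher), 0.36 rad = off (front half level, 5 mm above the housing's top). Stays where it is left; about 2 N on the front edge moves it. Counts as off above 0.24.
- rocker_front (a point): Point on the upper face of the rocker's front half, 16 mm in front of the pivot, 4 mm from its front edge: where to press down. It sinks about 6 mm from on to off.
- lid (a joint): Angle of the lid in rad: 0 = shut, 1.047 = 60 degrees open, 1.75 = end stop. The lid is a steel frame with clear window, 200 mm front to rear, 220 mm wide, 22 mm thick, 0.4 to 0.8 kg, hinged along its rear edge; its front edge swings up and away from the robot. It falls shut freely from any angle under 90 degrees.
- hinge_mid (a point): Middle of the lid's hinge line, along the lid's rear edge, 100 mm above the counter and 96 mm behind the box's centre. The hinge line is parallel to the steriliser's y.
- lid_handle (a point): Handle: round bar, 12 mm thick, 106 mm clear between end posts, along the steriliser's y, 42 mm ahead of the lid's front edge (gap 36 mm: part-open fingers fit). This point: middle of the bar. Shut: 111 mm above the counter, 238 mm in front of the hinge line, 11 mm above it. It follows the lid on an arc about the hinge line and can turn between the fingers, which may keep pointing down.
- spray_bottle: White trigger spray bottle, 74 mm in diameter, 240 mm tall, standing close behind the steriliser, loose. Origin: centre of its underside. Its nozzle points to its -x, 80 mm from its axis, about 230 mm above the counter, over the rear of the lid: the lid would hit it at about 75 degrees. Leave it alone.
- tonic_bottle: White capped bottle, 60 mm in diameter, 170 mm tall, loose, behind the steriliser. Origin: centre of its underside. Leave it alone.
- neck_brush: Barber's neck brush standing on its wooden handle, bristles up, 76 mm wide, 180 mm tall, loose, behind the steriliser. Origin: centre of its underside. Leave it alone.
- pomade_jar: Jar with a black lid, 84 mm in diameter, 80 mm tall, loose, to the left of the steriliser. Origin: centre of its underside. Leave it alone.

How it is judged:
By the outcome, as a careful person would: the job done as asked, in the order asked, and still so for the second after the job is handed in, while the arm keeps its last pose, push and grip.
It also fails if it takes over 48 s, if anything falls off the work surface, if the arm or the gripper's body presses on something with over 40 N, if the wrist force passes 120 N, or if a joint passes its speed limit or range.

## Robot

A 6-joint arm with a two-finger parallel gripper is mounted at the origin on the work surface. World frame = base frame: x ahead of the robot, y to its left, z up, the work surface at z = 0. Lengths are in m, angles in rad, forces in N, time in s.
With the tool pointing down it reaches from about 0.35 to 0.8 m from the base axis. Payload 7.3 kg.
Tool frame: the origin (TCP) lies between the finger pads; the fingertips stand 25 mm ahead of it and the grasp point (between the pads) lies 6 mm ahead of it (r.tip_extent is the distance from the TCP to the fingertips, in m); z points along the fingers, y is the line along which they close (so a half turn about z gives the same grasp; the last joint's range is limited). The gripper opens to 85 mm and grips with 20 to 120 N. Pads are 22 mm wide; open, the fingers measure 114 mm over their backs; the gripper's body (76 mm by 85 mm) begins 54 mm behind the grasp point. The pads swing forward as they close: fully open they stand 13 mm farther back than shut.
Start: joints at [1.038, 0.342, 1.524, -0, 1.275, -0.146], TCP at [0.198, 0.486, 0.256] pointing down, gripper open.
Joint ranges: [-2.53, 2.53], [-0.77, 2.02], [0.04, 2.7], [-1, 4.14], [0.28, 2.66], [-3.11, 3.11]. Speed limits (rad/s): [2.57, 2.57, 3.14, 3.14, 3.14, 3.14].

## Interface

Orientations are given as a unit quaternion [x, y, z, w].
In Python, from workcell import r, command_gripper, optics gives the robot as it stands. The module is installed in compiled form; this text tells all that it offers. Calls block until the motion is done:
- r.reach(position, orientation): joint-space move of the TCP to a pose.
- r.move_straight(position, orientation=None, speed=0.15, max_force=None): straight line of the TCP; orientation=None keeps the orientation; speed is the mean speed in m/s. With max_force (N) it stops when the force on the tool has changed by that much, and returns True; else False.
- r.movej(angles): joint-space move.
- command_gripper(opening, force=None): finger opening in m; force is the grip in N (None keeps the last); returns when the fingers have stopped.
- r.hold(seconds).
- r.solve_ik(position, orientation): joint angles nearest the present ones, or None.
- r.read_state(): the state.
- optics.get_image(name): name is "side" or "top"; returns (picture, depth): 384x512x3 uint8, red, green, blue; 384x512 float32, m along the optical axis (not along the pixel's ray), 0 where there is no reading.
- optics.camera_model(name): a dict with "K" (3x3 intrinsics, pixels), "R" (3x3) and "t" (3): a world point X has camera coordinates R X + t. Camera axes: x right, y down, z forward; pixel columns grow to the right and rows downward; lengths in m; the calibration is good to about 2 mm. A picture is of the moment at which its call begins. camera_model takes no time and is no camera call.
A pose or a line that the arm cannot do raises r.PlanningError and nothing moves.
- r.finish_job(): hands the job in; it is judged then, once.
The state is a dict: "time_s": time; "joint_positions": joint angles; "dq": joint speeds; "tau": joint torques, N m; "eef_pos": TCP position; "eef_rot": TCP orientation; "contact_force": force on the tool from outside, world axes, zero at the start; "torque": the same for the moment, N m; "grip_width": finger opening in m; "grip_force": force on a finger pad.
Only numpy, scipy, OpenCV 4.12 (cv2) and the standard library are available. Lean on these libraries where they do the work, as an engineer would, in place of code of your own. Each camera call takes 0.05 s, during which the arm holds its last target. There are 200 camera calls.

## Working session

There is one attempt and no reset: what is moved stays moved. The work goes in short steps, each a Python script; the robot and the scene stay as the last script left them, time stands still between calls to the robot, and variables do not carry over. Pictures are saved under pics/ and viewed, at most 10 in all, crops included, and the job is handed in when it is done.

```bash
mkdir -p pics
python3 - <<'E'
from workcell import r, optics
import cv2,numpy as np
for n in("side","top"):
    p,d=optics.get_image(n); m=optics.camera_model(n)
    cv2.imwrite(f"pics/{n}0.png",p[:,:,::-1]); np.savez(f"{n}0.npz",p=p,d=d,**m)
    print(n,m["K"].round(1).tolist(),(-m["R"].T@m["t"]).round(3),m["R"].round(2).tolist())
s=r.read_state();print(s["eef_rot"],s["time_s"],s["grip_width"],r.tip_extent)
E
```

```text
side [[367.0, 0.0, 254.7], [0.0, 367.0, 192.4], [0.0, 0.0, 1.0]] [ 0.414 -0.377  0.661] [[0.89, -0.46, 0.01], [-0.34, -0.68, -0.65], [0.3, 0.57, -0.76]]
top [[483.8, 0.0, 259.3], [0.0, 483.8, 188.0], [0.0, 0.0, 1.0]] [0.517 0.041 1.221] [[0.03, -1.0, -0.02], [-1.0, -0.03, -0.09], [0.09, 0.02, -1.0]]
[ 1.92203508e-01  9.81354844e-01 -6.56871956e-04 -2.24224274e-04] 0.1 0.08546985825265241 0.025
```

View pics/side0.png

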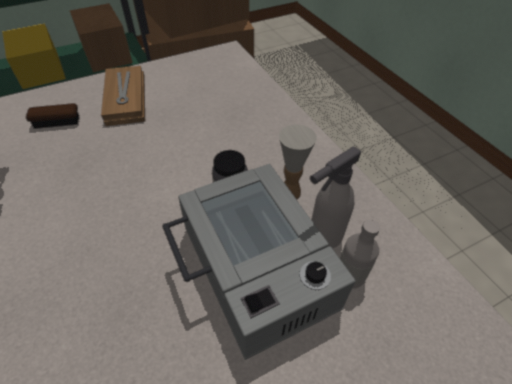

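View pics/top0.png

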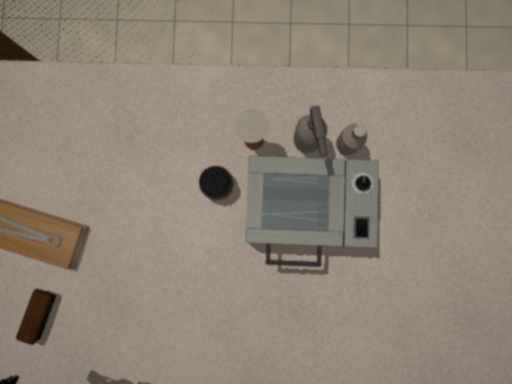

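The side view shows the box with the handle towards the robot (around 185,250) and the rocker at (262,300). In the top view the rocker is at (362,228), the dial at (363,183), and the handle bar runs from (268,263) to (320,264). Next I'll fit the box pose from depth.

Run:
```python
import numpy as np,cv2
def cloud(n):
    f=np.load(f"{n}0.npz");d=f["d"];K=f["K"];v,u=np.mgrid[:384,:512]
    c=np.stack([(u-K[0,2])/K[0,0]*d,(v-K[1,2])/K[1,1]*d,d],-1)
    return (c-f["t"])@f["R"],d>0,f
for n in("top","side"):
    X,ok,f=cloud(n); z=X[...,2]
    m=(ok&(abs(z-.122)<.006)&(X[...,0]>.3)&(X[...,0]<.9)&(abs(X[...,1]+.08)<.3)).astype(np.uint8)
    m=cv2.morphologyEx(m,cv2.MORPH_OPEN,np.ones((7,7)))
    k,l,s,c=cv2.connectedComponentsWithStats(m);i=1+s[1:,4].argmax()
    P=X[l==i]; rect=cv2.minAreaRect((P[:,:2]*1000).astype(np.float32))
    print(n,"box",rect,"z",np.median(P[:,2]))
    # handle: z ~.117 in front of the box
    h=ok&(z>.09)&(z<.13)&(f["p"].max(-1)<75)&(X[...,0]>.3)&(X[...,0]<.9)&(abs(X[...,1]+.08)<.3)
    k,l,s,c=cv2.connectedComponentsWithStats(h.astype(np.uint8))
    for j in range(1,k):
        if s[j,4]>15: Q=X[l==j];print("  dark",s[j,4],c[j].round(),Q.mean(0).round(4),Q.min(0).round(3),Q.max(0).round(3))
    t=ok&(z>.135)&(z<.3)&(X[...,0]>.3)&(X[...,0]<1.1)&(X[...,1]<.15)&(X[...,1]>-.4)
    k,l,s,c=cv2.connectedComponentsWithStats(t.astype(np.uint8))
    for j in range(1,k):
        if s[j,4]>30: Q=X[l==j];print("  tall",s[j,4],c[j].round(),Q.min(0).round(3),Q.max(0).round(3))
X,ok,f=cloud("top");K=f["K"]
def at(u,v,zz):
    ray=f["R"].T@[(u-K[0,2])/K[0,0],(v-K[1,2])/K[1,1],1];o=-f["R"].T@f["t"];return o+ray*(zz-o[2])/ray[2]
for a in [(362,228,.127),(363,183,.139),(268,263,.111),(320,264,.111)]:print(a,at(*a).round(4))
```

```text
top box ((592.1708374023438, -22.441574096679688), (219.88723754882812, 200.10333251953125), 89.1635971069336) z 0.12139558049913261
  dark 79 [307. 143.] [ 0.7257 -0.0476  0.1099] [ 0.721 -0.072  0.091] [ 0.74  -0.024  0.129]
  dark 41 [361. 141.] [ 0.731  -0.1708  0.116 ] [ 0.719 -0.18   0.09 ] [ 0.741 -0.157  0.13 ]
  dark 16 [349. 147.] [ 0.7214 -0.1481  0.0938] [ 0.717 -0.162  0.09 ] [ 0.73  -0.133  0.102]
  dark 72 [329. 166.] [ 0.6721 -0.0979  0.1214] [ 0.653 -0.105  0.116] [ 0.689 -0.091  0.126]
  dark 196 [361. 226.] [ 0.5359 -0.1706  0.1262] [ 0.511 -0.187  0.119] [ 0.555 -0.157  0.13 ]
  dark 345 [294. 259.] [ 0.459  -0.0217  0.1155] [ 0.445 -0.083  0.109] [0.49  0.042 0.122]
  tall 848 [314. 128.] [ 0.678 -0.088  0.135] [ 0.786 -0.024  0.245]
  tall 907 [252. 125.] [0.714 0.044 0.168] [0.788 0.117 0.183]
  tall 157 [359. 131.] [ 0.733 -0.172  0.135] [ 0.76  -0.144  0.176]
  tall 163 [363. 182.] [ 0.619 -0.188  0.135] [ 0.651 -0.156  0.145]
side box ((589.9879760742188, -59.8182373046875), (299.6473388671875, 199.76806640625), 89.26205444335938) z 0.12201367075869093
  dar
[... 389 characters left out ...]
0.7305 -0.1733  0.1063] [ 0.715 -0.187  0.09 ] [ 0.754 -0.142  0.13 ]
  dark 36 [314. 282.] [ 0.6245 -0.1827  0.1263] [ 0.617 -0.189  0.122] [ 0.64 -0.17  0.13]
  dark 431 [261. 300.] [ 0.5361 -0.1726  0.1266] [ 0.51  -0.188  0.122] [ 0.558 -0.155  0.13 ]
  tall 1064 [297. 142.] [0.712 0.043 0.135] [0.788 0.12  0.181]
  tall 1758 [337. 179.] [ 0.677 -0.088  0.135] [ 0.782 -0.029  0.242]
  tall 360 [369. 231.] [ 0.732 -0.171  0.135] [ 0.759 -0.145  0.172]
  tall 325 [316. 271.] [ 0.617 -0.189  0.135] [ 0.65  -0.155  0.142]
(362, 228, 0.127) [ 0.5319 -0.1729  0.127 ]
(363, 183, 0.139) [ 0.6323 -0.172   0.139 ]
(268, 263, 0.111) [0.4472 0.0362 0.111 ]
(320, 264, 0.111) [ 0.4482 -0.0817  0.111 ]
```

```bash
cat > h.py <<'E'
from workcell import r, command_gripper, optics
import numpy as np, cv2
s2=.5**.5
QY=[0,1,0,0]          # closes along y
def st():
    s=r.read_state();print(round(s["time_s"],2),np.round(s["eef_pos"],4),"F",np.round(s["contact_force"],1),"grip",round(s["grip_width"],4),round(s["grip_force"],1),flush=True);return s
def crop(n,name,box,k):
    p,d=optics.get_image(n);a,b,c,e=box
    cv2.imwrite("pics/"+name,cv2.resize(p[b:e,a:c,::-1],None,fx=k,fy=k,interpolation=cv2.INTER_CUBIC))
E
python3 - <<'E'
from h import *
for q in ([s2,s2,0,0],[-s2,s2,0,0]):
    print(r.solve_ik([.448,-.023,.18],q))
command_gripper(0.0,40)
r.reach([.516,-.171,.22],QY);st()
r.move_straight([.516,-.171,.165],speed=.1)
print(r.move_straight([.516,-.171,.1515],speed=.02,max_force=12));st()
r.move_straight([.516,-.171,.21],speed=.1)
r.reach([.448,-.023,.24],QY)
crop("side","s1.png",(150,150,400,350),3);st()
E
```

```text
[-2.22439944e-01  2.88502357e-01  1.83773428e+00 -4.44089210e-16
  1.01535602e+00 -2.22439944e-01]
[-2.22439944e-01  2.88502357e-01  1.83773428e+00 -4.44089210e-16
  1.01535602e+00  2.91915271e+00]
3.45 [ 0.5162 -0.1703  0.2201] F [-0.4  0.3  0.7] grip 0.0001 0.0
True
4.83 [ 0.5157 -0.171   0.152 ] F [-0.7  0.7  5.4] grip 0.0001 2.6
6.31 [ 0.4486 -0.0238  0.2397] F [ 0.8 -0.5 -0.4] grip -0.0004 0.0
```

View pics/s1.png

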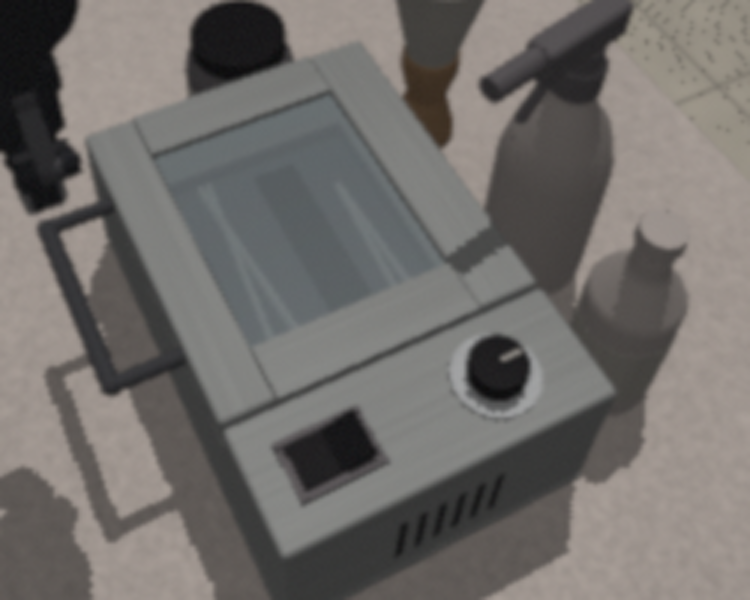

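The crop shows the rocker at about (330,455) with its front half now catching the light and its rear half raised. The handle is free, with its bar running from (45,230) to (110,385). I'll check the rocker by depth before grasping.

Run:
```python
from h import *
f=np.load("side0.npz");K=f["K"];v,u=np.mgrid[:384,:512]
for d in (f["d"],optics.get_image("side")[1]):
    X=(np.stack([(u-K[0,2])/K[0,0]*d,(v-K[1,2])/K[1,1]*d,d],-1)-f["t"])@f["R"]
    for x in (.519,.527,.535,.543,.551):
        m=(abs(X[...,0]-x)<.004)&(abs(X[...,1]+.171)<.009);print(x,np.median(X[m][:,2]).round(4),end="; ")
    print()
Q=[s2,s2,0,0]
command_gripper(.034,40)
r.reach([.448,-.023,.20],Q)
print(r.move_straight([.448,-.023,.117],speed=.08,max_force=8));st()
crop("side","s2.png",(130,150,330,300),4)
```

```text
0.519 0.1328; 0.527 0.1298; 0.535 0.1273; 0.543 0.1272; 0.551 0.1269; 
0.519 0.1273; 0.527 0.127; 0.535 0.1278; 0.543 0.1307; 0.551 0.133; 
False
9.38 [ 0.4483 -0.0231  0.1174] F [0.3 0.3 0.6] grip 0.0339 0.0
```

View pics/s2.png

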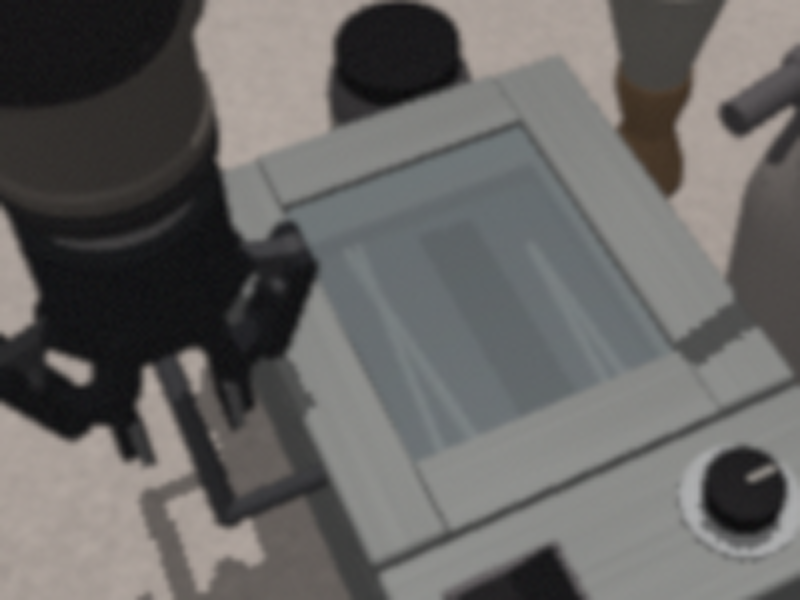

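Depth confirms the rocker is off: its front half is level at z 0.127 and its rear has risen. The bar sits between the fingers at about (200,430). Next I grip and lift along the arc.

```bash
cat >> h.py <<'E'
def arc(p0,a):   # TCP for lid angle a (deg), relative to the shut grasp pose
    a=np.radians(a);u=np.array([-.238,.011]);c,s=np.cos(a),np.sin(a)
    v=np.array([c*u[0]+s*u[1],-s*u[0]+c*u[1]])-u
    return np.array(p0)+[v[0],0,v[1]]
E
python3 - <<'E'
from h import *
command_gripper(0,60);s=st();p0=s["eef_pos"];np.save("p0.npy",p0)
for a in (4,8,12):
    if r.move_straight(arc(p0,a),speed=.06,max_force=25): print("stop");break
    st()
crop("side","s3.png",(130,100,380,287),3)
E
```

```text
9.77 [ 0.4498 -0.0231  0.1176] F [ 5.1  0.7 -2.5] grip 0.0102 58.4
10.21 [ 0.451  -0.0231  0.134 ] F [ 1.4  0.  -3.9] grip 0.0099 58.3
10.63 [ 0.4535 -0.0232  0.1507] F [ 0.9 -1.6 -4.1] grip 0.0099 58.5
11.06 [ 0.4571 -0.0232  0.167 ] F [-1.1 -1.4 -3.5] grip 0.0099 58.5
```

View pics/s3.png

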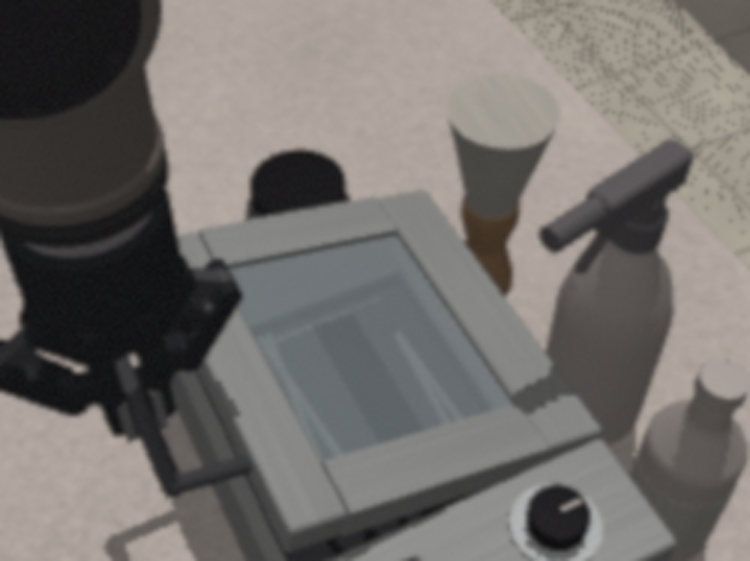

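The lid has lifted with the bar held in the fingers at about (140,410), and forces are low. Continuing to 60°.

Run:
```python
from h import *
p0=np.load("p0.npy")
for a in range(17,58,5):
    if r.move_straight(arc(p0,a),speed=.08,max_force=25): print("stop");break
    st()
else:
    r.move_straight(arc(p0,60),speed=.05,max_force=25)
r.hold(.3);s=st();print(arc(p0,60))
p,d=optics.get_image("side");cv2.imwrite("pics/s4.png",p[:,:,::-1])
m=optics.camera_model("side");K=m["K"];v,u=np.mgrid[:384,:512]
X=(np.stack([(u-K[0,2])/K[0,0]*d,(v-K[1,2])/K[1,1]*d,d],-1)-m["t"])@m["R"]
# right side frame strip of the lid (y -.13..-.09)
for y in (-.128,-.122,-.115,-.107):
    k=(d>0)&(abs(X[...,1]-y)<.003)&(X[...,2]>.14)&(X[...,0]>.55)&(X[...,0]<.70)
    Q=X[k]
    if len(Q)>8:
        c=np.polyfit(Q[:,2],Q[:,0],1);print(y,len(Q),"angle",90-np.degrees(np.arctan(-c[0])),Q.min(0).round(3),Q.max(0).round(3),"rms",np.std(Q[:,0]-np.polyval(c,Q[:,2])).round(4))
```

```text
11.52 [ 0.4629 -0.0232  0.1867] F [-3.6 -3.6 -2.1] grip 0.0101 58.5
11.93 [ 0.4704 -0.0233  0.206 ] F [-5.5 -5.2 -0.7] grip 0.0099 58.5
12.33 [ 0.4795 -0.0234  0.2245] F [-7.  -5.6 -0.2] grip 0.0099 58.5
12.74 [ 0.4901 -0.0235  0.2423] F [-9.8 -4.5  3.1] grip 0.0097 58.5
13.15 [ 0.5022 -0.0237  0.2592] F [-12.6  -4.9   6.3] grip 0.01 58.6
13.56 [ 0.5159 -0.0238  0.2751] F [-15.6  -5.   10.5] grip 0.0099 58.7
13.97 [ 0.5311 -0.0241  0.29  ] F [-16.7  -5.9  13.9] grip 0.0099 58.7
14.38 [ 0.5481 -0.0242  0.3043] F [-17.5  -6.6  19.7] grip 0.01 58.7
14.78 [ 0.5667 -0.0244  0.3159] F [-12.1  -6.4  17.2] grip 0.0097 62.3
15.48 [ 0.5772 -0.0245  0.3218] F [-12.4  -6.5  16.6] grip 0.0096 62.3
[ 0.57827991 -0.02308285  0.31824406]
-0.128 146 angle 56.43047351870662 [ 0.588 -0.131  0.181] [ 0.663 -0.125  0.28 ] rms 0.0083
-0.122 84 angle 55.04720481160241 [ 0.588 -0.125  0.147] [ 0.684 -0.119  0.28 ] rms 0.0075
-0.115 81 angle 54.92672298729194 [ 0.588 -0.118  0.147] [ 0.684 -0.112  0.28 ] rms 0.0072
-0.107 78 angle 55.08864427574165 [ 0.588 -0.11   0.15 ] [ 0.682 -0.104  0.281] rms 0.0072
```

View pics/s4.png

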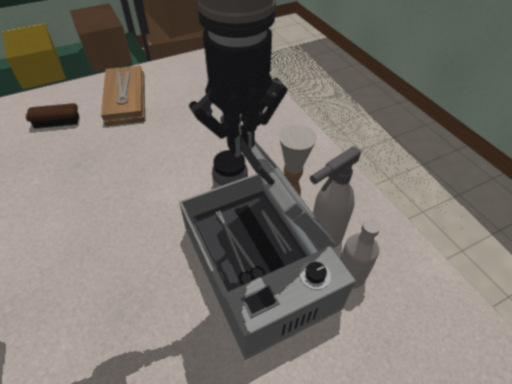

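The lid stands open with the instruments visible, the spray nozzle at (330,165) is untouched, and the fingers hold the bar at about (240,140). The arm pushes inward along the lid with about 20 N, so I'll relax the target onto the actual pose and measure the angle more carefully.

Run:
```python
from h import *
s=st();r.move_straight(s["eef_pos"],speed=.01);r.hold(.3);st()
p,d=optics.get_image("side")
cv2.imwrite("pics/s5.png",cv2.resize(p[60:220,160:370,::-1],None,fx=3.5,fy=3.5,interpolation=cv2.INTER_CUBIC))
m=optics.camera_model("side");K=m["K"];v,u=np.mgrid[:384,:512]
X=(np.stack([(u-K[0,2])/K[0,0]*d,(v-K[1,2])/K[1,1]*d,d],-1)-m["t"])@m["R"]
k=(d>0)&(X[...,1]>-.125)&(X[...,1]<-.095)&(X[...,2]>.15)&(X[...,2]<.262)&(X[...,0]>.57)&(X[...,0]<.69)
Q=X[k];rng=np.random.default_rng(0);best=None
for _ in range(300):
    a,b=Q[rng.choice(len(Q),2)];e=(b-a)[[0,2]];L=np.hypot(*e)
    if L<.04: continue
    n=np.array([-e[1],e[0]])/L;i=abs((Q[:,[0,2]]-a[[0,2]])@n)<.003
    if best is None or i.sum()>best.sum():best=i
B=Q[best];c=np.polyfit(B[:,2],B[:,0],1);print(len(Q),len(B),"angle",90-np.degrees(np.arctan(-c[0])),"x at z=.1",np.polyval(c,.1))
```

```text
15.53 [ 0.5772 -0.0245  0.3218] F [-11.7  -6.   17.1] grip 0.01 62.3
16.38 [ 0.577  -0.0246  0.3218] F [-3.9 -3.2  1.6] grip 0.0097 60.5
77 77 angle 59.68400691722354 x at z=.1 0.7111430904129209
```

View pics/s5.png

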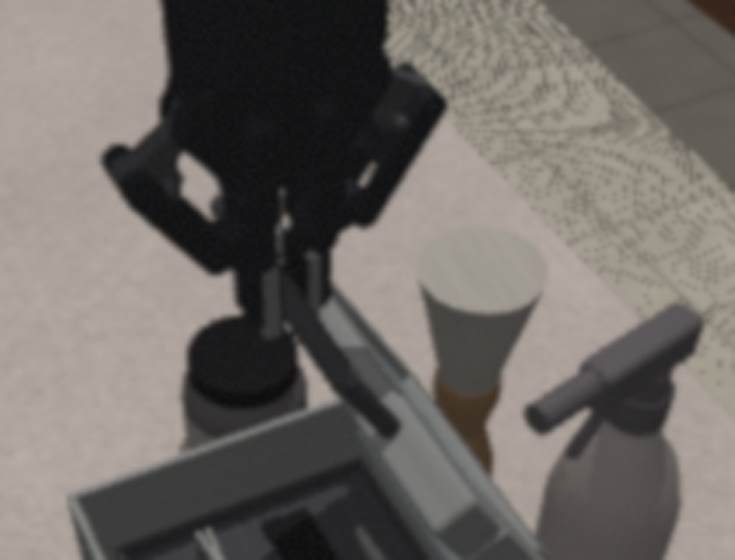

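The bar sits firmly between the pads at (290,300). The lid measures 59.7° and the residual load is small.

Run:
```python
from h import *
r.hold(1);st();print(r.finish_job())
```

```text
17.43 [ 0.577  -0.0246  0.3218] F [-3.  -3.4  1.9] grip 0.0098 60.5
the job is handed in; nothing more can be done
None
```

The steriliser is switched off, and the lid is held still by its handle at about 60° (measured 59.7°); the bottles, brush and jar were not touched, and I handed the job in at 17.4 s.

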